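Ready the spring-fed stock tray and hold its pusher back for loading

TASK

The spring-fed stock tray on the shop counter has to be made ready for loading boxed model cars. First press the hinged lid of its spring housing shut until it snaps past its detent and stays shut; then push the upright pusher plate back towards the housing until it has fully clicked past its pawl, and finish while still holding it back there with the fingers, since its spring brings it forward again when let go. Leave the other things on the counter where they are.

Things in the scene. Friction and masses are not known exactly. Their poses are not given: they have to be found in the camera images.
- tray: Stock tray fixed to the counter, a channel 290 x 90 mm, floor 6 mm, side walls (y = +-43) 22 mm high. Origin: centre of its underside, at counter height. x runs level along the channel from the front lip (at x = -143, 28 mm high) to the rear, z up. Behind the lip the channel is empty up to the pusher. At the rear, x = 45 to 135: spring housing, 90 wide, 85 mm high, open-topped under its lid.
- lid (a joint): Lid angle, rad: 0 = shut, grows as the front edge rises (starts at 0.45 to 0.95; limit 1.1). Stiff hinge, weak lifting spring. A sprung catch is met at about 0.15 and passed at about 0.06, with 6 to 10 N down near the front edge; pressed on to 0, the lid stays shut.
- lid_hinge (a point): Middle of the lid's hinge line (parallel to the tray's y), at the underside of the lid plate: tray x = 135, y = 0, z = 88 mm. The lid is a plate 96 mm long from here to its front edge, 90 wide, 6 thick; shut, it lies level over the spring housing, upper face 94 mm above the counter.
- lid_edge (a point): Middle of the lid's front (free) edge, on its upper face, 96 mm from the hinge line along the plate. A tab 30 mm wide sticks out 12 mm beyond it. Press the lid down here, or up to 20 mm nearer the hinge.
- pusher (a joint): How far the pusher is pushed back along the tray's +x, in m: 0 = forward (start), 0.070 = rear stop. Return spring 4 N at 0, about 9.5 N at 0.070. The pawl is met at about 0.038 and takes 10 to 12 N in all to pass; its click is complete at 0.052. It does not lock: let go, the pusher springs forward.
- pusher_face (a point): Centre of the front face of the pusher: an upright plate across the channel, 66 wide, 6 thick, 74 mm tall (top 82 mm above the counter), with a block 34 mm long behind its foot. Point 50 mm above the counter; at tray x = -65, y = 0 when forward. Its x axis is the pushing direction. Push on this face, from the front lip's side.
- pawl_top (a point): Top of the sprung steel pawl slider, a small bar 14 x 34 mm across the channel's wall at tray x = 0, y = 33 to 67 mm, up to 32 mm above the counter. It clicks over the pusher's tooth; it need not be touched.
- carbox_a: Bystander: cardboard model-car box, 85 x 42 x 40 mm, loose; origin under its centre.
- carbox_b: Bystander: a second such box, 85 x 42 x 40 mm, loose; origin under its centre.
- model_car: Bystander: loose model car, 74 mm long, 31 mm wide, 30 mm high; origin under its centre.
- tape_roll: Bystander: roll of tape lying flat, 64 mm across, 25 mm high; origin under its centre.

How it is judged:
By the outcome, as a careful person would: the job done as asked, in the order asked, and still so for the second after the job is handed in, while the arm keeps its last pose, push and grip.
It also fails if it takes over 42 s, if anything falls off the work surface, if the arm or the gripper's body presses on something with over 40 N, if the wrist force passes 120 N, or if a joint passes its speed limit or range.

ROBOT

A 7-joint arm with a two-finger parallel gripper is mounted at the origin on the work surface. World frame = base frame: x ahead of the robot, y to its left, z up, the work surface at z = 0. Lengths are in m, angles in rad, forces in N, time in s.
With the tool pointing down it reaches from about 0.425 to 1.025 m from the base axis. Payload 9.4 kg.
Tool frame: the origin (TCP) lies on the centre line of the jaws, within the pads' length; the fingertips stand 25 mm ahead of it and the grasp point (between the pads) lies 6 mm ahead of it; z points along the fingers, y is the direction in which the jaws open and shut (so a half turn about z gives the same grasp; the last joint's range is limited). The gripper opens to 85 mm and grips with 20 to 120 N. Pads are 22 mm wide; open, the fingers measure 114 mm over their backs; the gripper's body (76 mm by 85 mm) begins 54 mm behind the grasp point. The pads swing forward as they close: fully open they stand 13 mm farther back than shut.
Start: joints at [-1.365, 0.599, -0.003, 1.599, 0.002, 0.943, -0.08], TCP at [0.202, 0.696, 0.256] pointing down, gripper open.
Joint ranges: [-2.57, 2.57], [-0.35, 1.97], [-1.29, 1.29], [0.11, 2.56], [-1.05, 4.19], [0.11, 1.86], [-2.63, 2.63]. Speed limits (rad/s): [2.22, 2.22, 3.01, 3.01, 3.14, 3.14, 3.14].

INTERFACE

Orientations are given as a unit quaternion [x, y, z, w].
In Python, from plant import monitor, vision, env gives the robot as it stands.
- The arm moves only by the shell command python3 -m crank 'ROWS' [FORCE]. ROWS is JSON, a list of rows, each an object with "twist": the turn, a rotation vector about the tool's x, y, z in rad, a list of three; "linear": the shift along the tool's x, y, z in m, a list of three; "hand": the closure, from -1 (fully open) to 1 (shut). In form: [{"twist": [wx, wy, wz], "linear": [tx, ty, tz], "hand": hand}, ...]. A call has 1 to 8 rows; each row shifts and turns the commanded pose from where the row before left it, along the tool's axes as they then stand; what a row does not reach is not made up. A row lasts 1/8 s, in which the tool goes at most 62.5 mm and 10.7 degrees, less where a joint would pass 70% of its speed; a pose out of reach is approached as far as the arm can. A call is refused whole if a number of a shift passes 0.0625 or a number of a turn 0.188, either way. A call with a gripper value outside its range is refused whole. The fingers move at their own pace and stop on an object; FORCE is the grip in N (left out, the last holds). Time passes only in rows, so rows that do not move let the fingers close. It gives the time, the measured TCP pose, the force and the opening at its end, in the units of the state.
- monitor.get_state(): the state, without advancing time (a new reading comes with each control period).
- vision.capture(name): name is "scene" or "top" or "wrist"; returns a dict with "img" (420x560x3 uint8, red, green, blue), "K" (3x3 intrinsics, pixels), "eye" and "attitude" of the camera in the world. Camera axes: x right, y down, z forward; pixel columns grow to the right and rows downward; lengths in m; the calibration is good to about 2 mm. A picture is of the moment at which its call begins. There is no depth.
- env.close_job(): hands the job in, once; it reports no verdict.
The state is a dict: "t": time; "joint_positions": joint angles; "joint_velocities": joint speeds; "effort": joint torques, N m; "tool_pos": TCP position; "tcp_rot": TCP orientation; "contact_force": force on the tool from outside, world axes, zero at the start; "torque": the same for the moment, N m; "opening": opening from 0.0 (shut) to 1.0 (fully open).
Only numpy, scipy, OpenCV 4.12 (cv2) and the standard library are available. Lean on these libraries where they do the work, as an engineer would, in place of code of your own. Each camera call takes 0.05 s, during which the arm holds its last target.

## Working session

There is one attempt and no reset: what is moved stays moved. The work goes in short steps, Python scripts to look and compute and a shell command to move; the robot and the scene stay as the last step left them, time stands still between calls to the robot, and variables do not carry over. Pictures are saved under pics/ and viewed, and the job is handed in when it is done.

```bash
mkdir -p pics; ls; python3 - <<'E'
from plant import monitor, vision, env
import cv2,numpy as np
s=monitor.get_state();print({k:np.round(v,3).tolist() for k,v in s.items()})
for n in ["scene","top"]:
    c=vision.capture(n);cv2.imwrite(f"pics/{n}0.png",c["img"][:,:,::-1]);print(n,c["K"],c["eye"],c["attitude"])
E
```

```text
pics
{'t': 0.0, 'joint_positions': [-1.365, 0.6, -0.003, 1.6, 0.002, 0.943, -0.08], 'joint_velocities': [0.001, -0.001, -0.001, -0.0, 0.002, 0.001, 0.0], 'effort': [-0.0, -77.644, 1.564, -25.801, 0.012, 0.009, 0.0], 'tool_pos': [0.202, 0.696, 0.255], 'tcp_rot': [0.141, 0.99, -0.001, -0.0], 'contact_force': [0.048, 0.879, 0.362], 'torque': [0.011, -0.053, 0.038], 'opening': 1.0}
scene [[393.49844913   0.         281.2067358 ]
 [  0.         393.49844913 209.99760258]
 [  0.           0.           1.        ]] [ 0.84229153 -0.30511482  0.71819557] [ 0.89720375  0.32160567 -0.09491302 -0.28737907]
top [[406.20913243   0.         282.72128407]
 [  0.         406.20913243 215.55078028]
 [  0.           0.           1.        ]] [0.44873922 0.08831338 0.91393183] [ 0.70589152 -0.70308189  0.07349572 -0.04462507]
```

View pics/scene0.png

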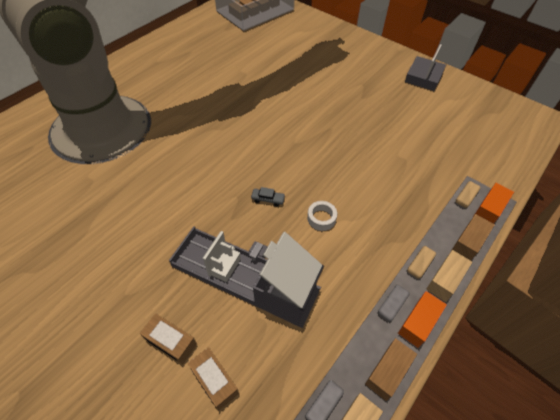

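View pics/top0.png

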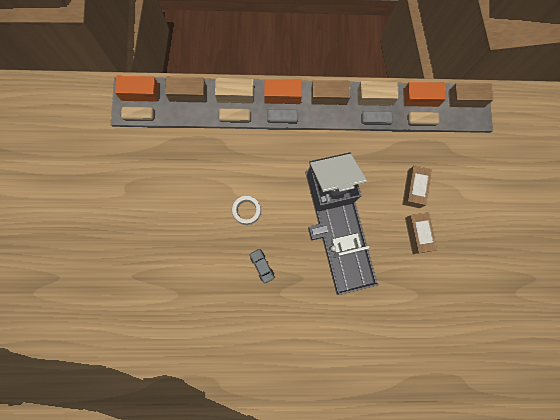

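```bash
cat > h.py <<'E'
import numpy as np,cv2
from scipy.spatial.transform import Rotation as R
def proj(c,P):
    P=np.atleast_2d(P);q=(P-c["eye"])@R.from_quat(c["attitude"]).as_matrix()
    return q[:,:2]/q[:,2:]*[c["K"][0][0],c["K"][1][1]]+[c["K"][0][2],c["K"][1][2]]
def unproj(c,uv,z):
    d=R.from_quat(c["attitude"]).as_matrix()@(np.linalg.inv(c["K"])@[uv[0],uv[1],1])
    return c["eye"]+d*(z-c["eye"][2])/d[2]
E
python3 - <<'E'
from plant import vision
import cv2
from h import *
for n,(x,y,w,h) in dict(top=(290,140,120,160),scene=(160,220,180,110)).items():
    c=vision.capture(n)
    f=min(800//w,600//h)
    im=cv2.resize(c["img"][y:y+h,x:x+w],None,fx=f,fy=f,interpolation=cv2.INTER_CUBIC);cv2.imwrite(f"pics/{n}c.png",im[:,:,::-1]);print(f)
    if n=="top":
        for uv in [(337,293),(377,284),(247,210)]:print(unproj(c,uv,0.025))
    else:
        for uv in [(172,262)]:print(unproj(c,uv,0.025))
E
```

```text
3
[ 0.42991544 -0.06571817  0.025     ]
[ 0.4491666  -0.15389491  0.025     ]
[0.6108712  0.13122043 0.025     ]
4
[ 0.45497732 -0.15339527  0.025     ]
```

View pics/topc.png

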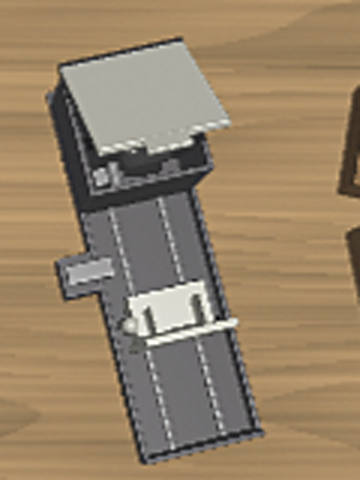

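View pics/scenec.png

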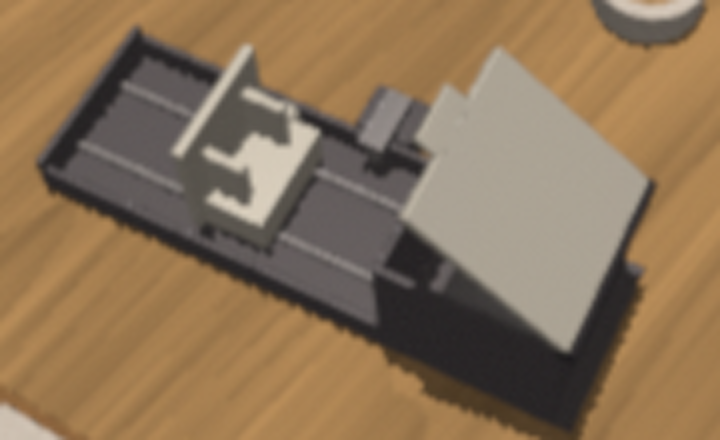

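```bash
cat > fit.py <<'E'
from plant import vision
from h import *
from scipy.optimize import least_squares
def T(p,P):
    x,y,a=p[:3];P=np.array(P);return P@R.from_euler('z',a).as_matrix().T+[x,y,0]
def lid(s,y,h,th): # s along plate from hinge, h normal
    return [.135-s*np.cos(th)+h*np.sin(th),y,.088+s*np.sin(th)+h*np.cos(th)]
def pts(p):
    th=p[3]
    return T(p,[[-.145,.045,.028],[-.145,-.045,.028],[-.065,.033,.082],[-.065,-.033,.082],
      lid(0,.045,.006,th),lid(0,-.045,.006,th),lid(.096,.045,.006,th),lid(.096,-.045,.006,th)])
E
python3 - <<'E'
from fit import *
top=np.array([(143,464),(264,433),(135,346),(237,325),(60,68),(184,38),(104,153),(231,125)])/3+[290,140]
sc=np.array([(138,30),(42,165),(250,45),(177,152),(655,183),(570,352),(500,48),(403,213)])/4+[160,220]
C=[vision.capture("top"),vision.capture("scene")]
f=lambda p:np.concatenate([(proj(c,pts(p))-m).ravel() for c,m in zip(C,(top,sc))])
r=least_squares(f,[.56,-.08,.2,.7],loss='soft_l1');print(r.x,np.round(r.fun.reshape(2,8,2),1).tolist())
p=r.x
np.save('p.npy',p)
for n,P in dict(edge=lid(.096,0,.006,p[3]),edgeshut=lid(.096,0,.006,0),face=[-.065,0,.05],facerear=[.005,0,.05],origin=[0,0,0]).items():print(n,T(p,[P]).round(4))
for c,n in zip(C,("top","scene")):
  for uv in ([(247,210),(262,266),(418,185),(423,232)] if n=="top" else [(322,214),(268,196),(167,336),(213,376)]):print(n,unproj(c,uv,.03).round(3))
E
```

```text
[ 0.57926897 -0.07736571  0.23093429  0.61767458] [[[0.1, -0.6], [-0.4, 0.0], [3.3, -0.6], [-0.1, -0.8], [-0.4, -1.4], [-0.7, -0.2], [-2.4, -0.3], [-0.4, -0.8]], [[-0.1, -2.2], [-1.5, -1.5], [-0.8, -1.0], [-1.3, -0.2], [-0.2, -0.6], [0.3, 0.9], [-0.6, -0.2], [-0.9, 1.7]]]
edge [[ 0.6379 -0.0636  0.1485]]
edgeshut [[ 0.6172 -0.0684  0.094 ]]
face [[ 0.516  -0.0922  0.05  ]]
facerear [[ 0.5841 -0.0762  0.05  ]]
origin [[ 0.5793 -0.0774  0.    ]]
top [0.61  0.131 0.03 ]
top [0.487 0.097 0.03 ]
top [ 0.671 -0.255  0.03 ]
top [ 0.563 -0.26   0.03 ]
scene [0.616 0.125 0.03 ]
scene [0.497 0.089 0.03 ]
scene [ 0.56  -0.257  0.03 ]
scene [ 0.668 -0.253  0.03 ]
```

```bash
cat > go.py <<'E'
import sys
from fit import *
from plant import monitor
# usage: tray x,y (mm) of tip, world z tip (mm)
p=np.load('p.npy');s=monitor.get_state();Q=R.from_quat(s["tcp_rot"])
if len(sys.argv)>1:
    x,y,z=[float(v)/1000 for v in sys.argv[1:4]]
    tgt=T(p,[[x,y,z+.025]])[0];print('shift tool mm',(Q.inv().apply(tgt-s["tool_pos"])*1000).round(1))
D=R.from_matrix(np.array([[-1,0,0],[0,1,0],[0,0,-1.]])) 
D=R.from_euler('z',p[2])*D
print('turn',(Q.inv()*D).as_rotvec().round(4))
tip=s["tool_pos"]+Q.apply([0,0,.025])
print('t',round(s["t"],2),'tip tray',((tip-[p[0],p[1],0])@R.from_euler('z',p[2]).as_matrix()*1000).round(1),'F tray',(np.array(s["contact_force"])@R.from_euler('z',p[2]).as_matrix()).round(1),'open',round(float(s["opening"]),2))
E
python3 -m crank '[{"twist":[0,0,-0.172],"linear":[0,0,0],"hand":1},{"twist":[0,0,-0.172],"linear":[0,0,0],"hand":1},{"twist":[0,0,-0.172],"linear":[0,0,0],"hand":1}]' 40; python3 go.py 65 0 215
```

```text
t: 0.68
tool_pos: [0.2023, 0.6962, 0.2562]
tcp_rot: [-0.119, 0.993, -0.0, 0.0]
contact_force: [0.3, 0.2, -0.7]
opening: 0.376
shift tool mm [-248.2 -841.3   16.4]
turn [-0.0002  0.0001  0.008 ]
t 0.68 tip tray [-189.9  839.3  231.2] F tray [ 0.4  0.1 -0.7] open 0.38
```

```bash
for i in 1; do python3 -m crank '[{"twist":[0,0,0],"linear":[-0.0155,-0.0526,0],"hand":1},{"twist":[0,0,0],"linear":[-0.0155,-0.0526,0],"hand":1},{"twist":[0,0,0],"linear":[-0.0155,-0.0526,0],"hand":1},{"twist":[0,0,0],"linear":[-0.0155,-0.0526,0],"hand":1},{"twist":[0,0,0],"linear":[-0.0155,-0.0526,0],"hand":1},{"twist":[0,0,0],"linear":[-0.0155,-0.0526,0],"hand":1},{"twist":[0,0,0],"linear":[-0.0155,-0.0526,0],"hand":1},{"twist":[0,0,0],"linear":[-0.0155,-0.0526,0],"hand":1}]'; done; python3 go.py 80 0 190
```

```text
t: 1.68
tool_pos: [0.421, 0.3139, 0.2565]
tcp_rot: [-0.116, 0.993, 0.0, 0.0]
contact_force: [0.8, -0.2, -0.3]
opening: -0.001
shift tool mm [-143.5 -417.4   41.5]
turn [0.0002 0.0006 0.0023]
t 1.68 tip tray [-64.5 417.1 231.5] F tray [ 0.7 -0.4 -0.3] open -0.0
```

```bash
python3 -m crank '[{"twist":[0,0,0],"linear":[-0.018,-0.052,0.004],"hand":1},{"twist":[0,0,0],"linear":[-0.018,-0.052,0.004],"hand":1},{"twist":[0,0,0],"linear":[-0.018,-0.052,0.004],"hand":1},{"twist":[0,0,0],"linear":[-0.018,-0.052,0.004],"hand":1},{"twist":[0,0,0],"linear":[-0.018,-0.052,0.004],"hand":1},{"twist":[0,0,0],"linear":[-0.018,-0.052,0.004],"hand":1},{"twist":[0,0,0],"linear":[-0.018,-0.052,0.004],"hand":1},{"twist":[0,0,0],"linear":[0,0,0],"hand":1}]'; python3 go.py 80 0 160
python3 - <<'E'
from fit import *
p=np.load('p.npy')
C={n:vision.capture(n) for n in("top","scene","wrist")}
for n,c in C.items():
    im=np.ascontiguousarray(c["img"][:,:,::-1])
    if n!="wrist":
        u=proj(c,T(p,[[.05,0,.05]]))[0].astype(int); x=max(u[0]-70,0);y=max(u[1]-80,0)
        im=cv2.resize(im[y:y+140,x:x+180],None,fx=4,fy=4,interpolation=cv2.INTER_CUBIC);print(n,x,y)
    cv2.imwrite(f"pics/{n}1.png",im)
E
```

```text
t: 2.68
tool_pos: [0.6284, -0.0148, 0.2277]
tcp_rot: [-0.113, 0.994, -0.001, 0.0]
contact_force: [-0.4, 0.3, -0.3]
opening: -0.002
shift tool mm [-18.1 -49.4  42.8]
turn [-0.0022 -0.     -0.0047]
t 2.67 tip tray [ 62.2  49.6 202.7] F tray [-0.3  0.4 -0.3] open -0.0
top 267 120
scene 197 196
```

View pics/scene1.png

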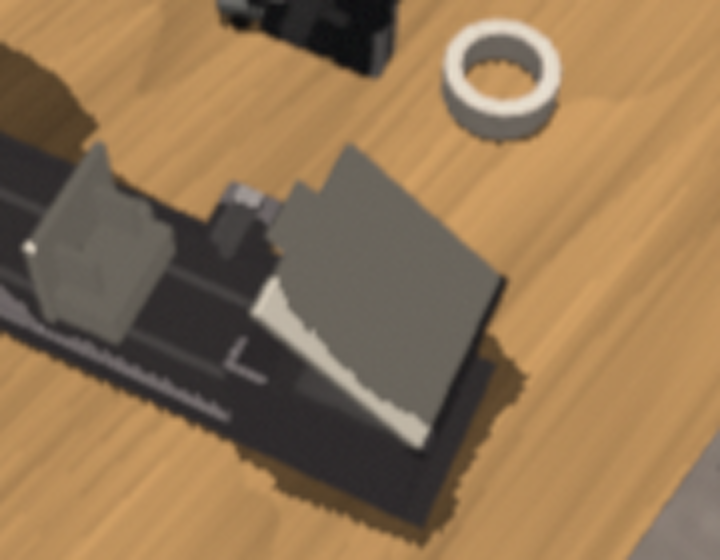

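View pics/wrist1.png

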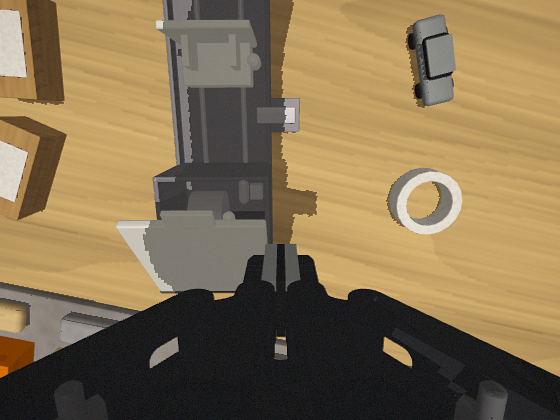

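```bash
python3 - <<'E'
from fit import *
p=np.load('p.npy');c=vision.capture("wrist")
print(proj(c,pts(p)).round())
print(proj(c,T(p,[lid(.108,.015,.006,p[3]),lid(.108,-.015,.006,p[3]),[-.015+.015,.067,.032],[.045,.045,.085],[.045,-.045,.085]])).round())
E
```

```text
[[267. -73.]
 [152. -73.]
 [247.  22.]
 [153.  22.]
 [266. 292.]
 [157. 292.]
 [262. 223.]
 [113. 222.]]
[[209. 210.]
 [157. 210.]
 [293. 117.]
 [266. 178.]
 [149. 178.]]
```

```bash
python3 -m crank '[{"twist":[0,0,0],"linear":[-0.008,-0.024,0.014],"hand":1},{"twist":[0,0,0],"linear":[-0.008,-0.023,0.014],"hand":1},{"twist":[0,0,0],"linear":[0,0,0.012],"hand":1},{"twist":[0,0,0],"linear":[0,0,0],"hand":1}]'; python3 go.py 76 2 145
python3 - <<'E'
from fit import *
p=np.load('p.npy')
c=vision.capture("scene")
im=np.ascontiguousarray(c["img"][:,:,::-1])
im=cv2.resize(im[196:336,197:377],None,fx=4,fy=4,interpolation=cv2.INTER_CUBIC)
cv2.imwrite(f"pics/scene2.png",im)
E
```

```text
t: 3.38
tool_pos: [0.6526, -0.0518, 0.1865]
tcp_rot: [-0.116, 0.993, 0.0, -0.001]
contact_force: [-0.6, 0.4, 0.8]
opening: 0.002
shift tool mm [ 1.2 -6.2 16.5]
turn [ 0.001  -0.0028  0.0019]
t 3.38 tip tray [ 77.1   8.2 161.5] F tray [-0.5  0.5  0.8] open 0.0
```

View pics/scene2.png

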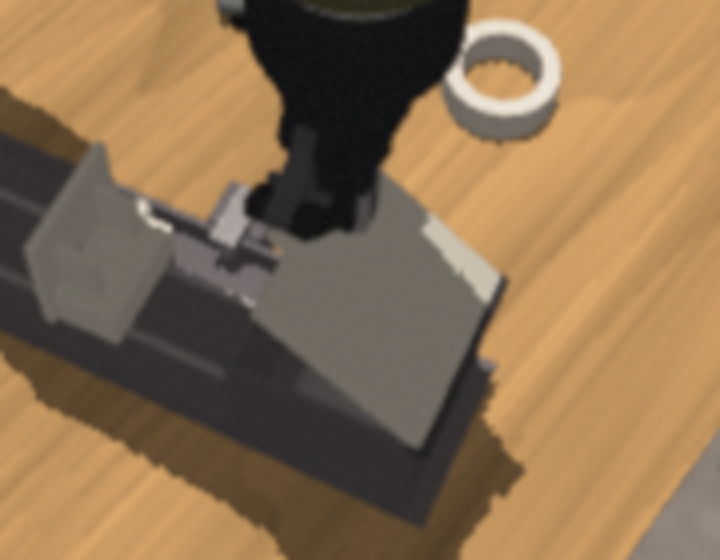

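```bash
python3 -m crank '[{"twist":[0,0,0],"linear":[0.001,-0.005,0.008],"hand":1},{"twist":[0,0,0],"linear":[0,0,0.007],"hand":1},{"twist":[0,0,0],"linear":[0,0,0],"hand":1}]'; python3 go.py 56 2 94
```

```text
t: 3.8
tool_pos: [0.6531, -0.0566, 0.1727]
tcp_rot: [-0.116, 0.993, 0.0, -0.0]
contact_force: [0.3, 0.2, 0.0]
opening: 0.001
shift tool mm [20.6 -1.3 53.7]
turn [ 0.0003 -0.0009  0.0025]
t 3.8 tip tray [ 76.6   3.4 147.7] F tray [0.3 0.1 0. ] open 0.0
```

```bash
python3 -m crank '[{"twist":[0,0,0],"linear":[0.006,0,0.008],"hand":1},{"twist":[0,0,0],"linear":[0.005,0,0.008],"hand":1},{"twist":[0,0,0],"linear":[0.003,0,0.008],"hand":1},{"twist":[0,0,0],"linear":[0.003,0,0.008],"hand":1},{"twist":[0,0,0],"linear":[0,0,0],"hand":1}]'; python3 go.py 56 2 94
python3 - <<'E'
from fit import *
c=vision.capture("scene")
im=np.ascontiguousarray(c["img"][:,:,::-1])
im=cv2.resize(im[196:336,197:377],None,fx=4,fy=4,interpolation=cv2.INTER_CUBIC)
cv2.imwrite(f"pics/scene3.png",im)
E
```

```text
t: 4.42
tool_pos: [0.6364, -0.0607, 0.1405]
tcp_rot: [-0.116, 0.993, 0.0, -0.001]
contact_force: [0.3, 0.4, 0.7]
opening: 0.001
shift tool mm [ 3.4 -1.1 21.5]
turn [ 0.0003 -0.0013  0.0022]
t 4.42 tip tray [ 59.4   3.1 115.5] F tray [0.3 0.4 0.7] open 0.0
```

View pics/scene3.png

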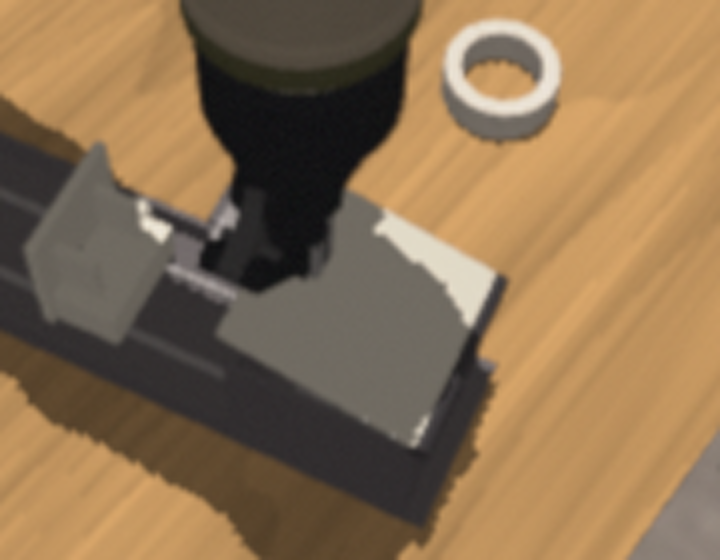

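Lid is moving under the fingertips (free edge now at ~(240,320) in the crop). Press on through the catch.

```bash
python3 -m crank '[{"twist":[0,0,0],"linear":[0.002,0,0.008],"hand":1},{"twist":[0,0,0],"linear":[0.001,0,0.007],"hand":1},{"twist":[0,0,0],"linear":[0,0,0.004],"hand":1},{"twist":[0,0,0],"linear":[0,0,0],"hand":1}]'; python3 go.py 56 2 94
```

```text
t: 4.97
tool_pos: [0.6338, -0.0612, 0.1217]
tcp_rot: [-0.116, 0.993, 0.0, -0.0]
contact_force: [-0.4, 0.3, -0.5]
opening: 0.0
shift tool mm [ 0.8 -1.2  2.7]
turn [ 0.0003 -0.0008  0.0024]
t 4.97 tip tray [56.7  3.2 96.7] F tray [-0.3  0.4 -0.5] open 0.0
```

```bash
python3 -m crank '[{"twist":[0,0,0],"linear":[0,0,0.002],"hand":1},{"twist":[0,0,0],"linear":[0,0,0.002],"hand":1},{"twist":[0,0,0],"linear":[0,0,0],"hand":1}]'; python3 go.py 56 2 94
python3 - <<'E'
from fit import *
c=vision.capture("scene")
im=np.ascontiguousarray(c["img"][:,:,::-1])
im=cv2.resize(im[196:336,197:377],None,fx=4,fy=4,interpolation=cv2.INTER_CUBIC)
cv2.imwrite(f"pics/scene4.png",im)
E
```

```text
t: 5.35
tool_pos: [0.6342, -0.0613, 0.1188]
tcp_rot: [-0.116, 0.993, -0.0, 0.0]
contact_force: [-2.0, -0.2, 6.5]
opening: -0.003
shift tool mm [ 1.1 -1.  -0.2]
turn [-0.0002  0.0003  0.0023]
t 5.35 tip tray [57.1  3.  93.8] F tray [-2.   0.2  6.5] open -0.0
```

View pics/scene4.png

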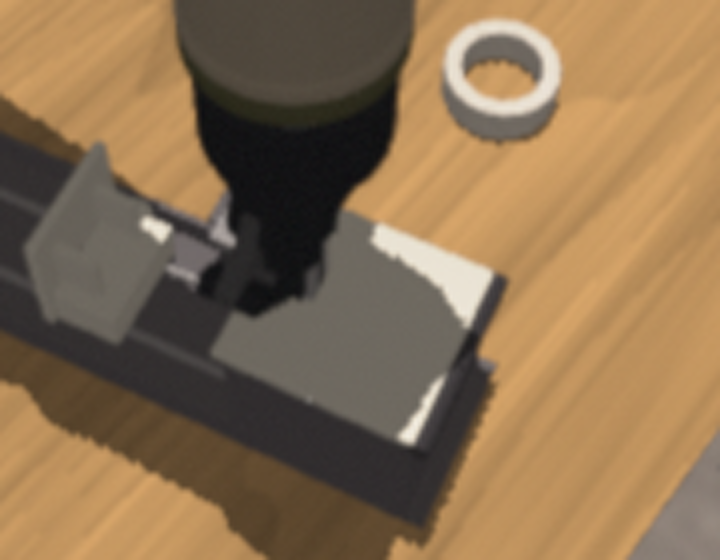

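```bash
python3 -m crank '[{"twist":[0,0,0],"linear":[0,0,0.002],"hand":1},{"twist":[0,0,0],"linear":[0,0,0.001],"hand":1},{"twist":[0,0,0],"linear":[0,0,0],"hand":1}]'; python3 go.py 56 2 94
```

```text
t: 5.78
tool_pos: [0.6342, -0.0611, 0.118]
tcp_rot: [-0.116, 0.993, -0.0, 0.001]
contact_force: [-7.5, 1.2, 27.4]
opening: -0.001
shift tool mm [ 1.2 -1.2 -1. ]
turn [-0.0004  0.0013  0.0022]
t 5.78 tip tray [57.2  3.2 93. ] F tray [-7.   2.9 27.4] open -0.0
```

```bash
python3 -m crank '[{"twist":[0,0,0],"linear":[0,0,-0.01],"hand":1},{"twist":[0,0,0],"linear":[0,0,-0.02],"hand":1},{"twist":[0,0,0],"linear":[0.02,0,-0.03],"hand":1},{"twist":[0,0,0],"linear":[0.05,0,0],"hand":1},{"twist":[0,0,0],"linear":[0.05,0,0],"hand":1},{"twist":[0,0,0],"linear":[0.043,0,0],"hand":1},{"twist":[0,0,0],"linear":[0,0,0],"hand":1}]'; python3 go.py -107 2 42
python3 - <<'E'
from fit import *
for n in("scene","wrist"):
    c=vision.capture(n)
    im=np.ascontiguousarray(c["img"][:,:,::-1])
    if n=="scene":im=cv2.resize(im[196:336,157:337],None,fx=4,fy=4,interpolation=cv2.INTER_CUBIC)
    cv2.imwrite(f"pics/{n}5.png",im)
E
```

```text
t: 6.65
tool_pos: [0.4722, -0.1, 0.1755]
tcp_rot: [-0.115, 0.993, -0.0, -0.001]
contact_force: [0.4, -0.0, -0.0]
opening: -0.004
shift tool mm [ -2.7  -0.5 108.5]
turn [ 0.0001 -0.0025  0.0003]
t 6.65 tip tray [-109.4    2.5  150.5] F tray [ 0.4 -0.1 -0. ] open -0.0
```

View pics/scene5.png

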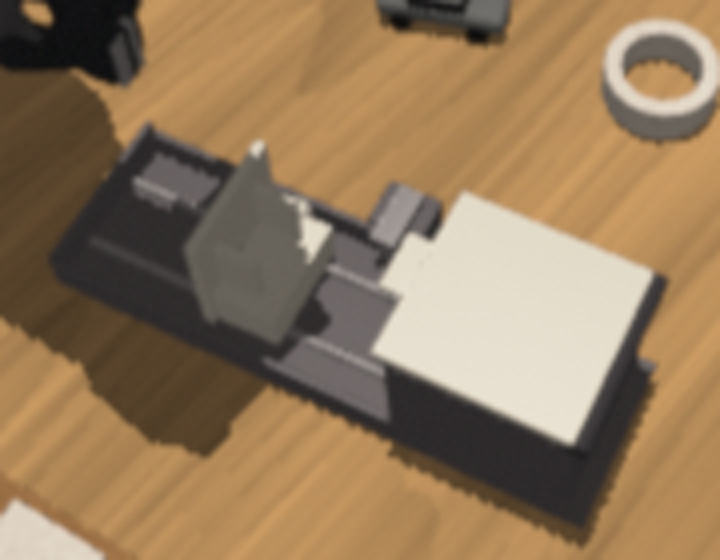

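View pics/wrist5.png

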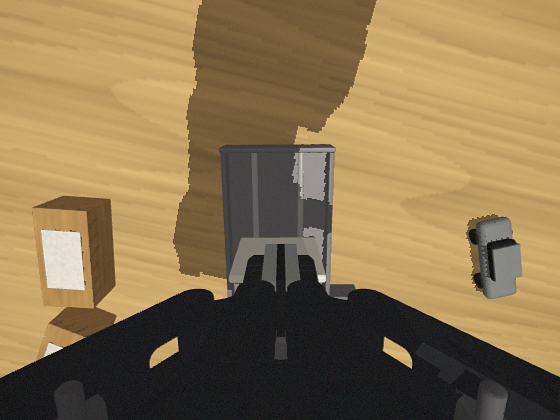

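The lid stayed shut and level, and the fingers are centred over the channel ahead of the pusher (wrist channel centre at about column 277, fingers at 280). Next I'll descend.

```bash
python3 -m crank '[{"twist":[0,0,0],"linear":[0,0,0.04],"hand":1},{"twist":[0,0,0],"linear":[0,0,0.04],"hand":1},{"twist":[0,0,0],"linear":[0,0,0.026],"hand":1},{"twist":[0,0,0],"linear":[0,0,0],"hand":1},{"twist":[0,0,0],"linear":[-0.01,0,0],"hand":1},{"twist":[0,0,0],"linear":[-0.01,0,0],"hand":1},{"twist":[0,0,0],"linear":[-0.01,0,0],"hand":1},{"twist":[0,0,0],"linear":[0,0,0],"hand":1}]'; python3 go.py -20 2 42
python3 - <<'E'
from fit import *
c=vision.capture("scene")
im=np.ascontiguousarray(c["img"][:,:,::-1])
im=cv2.resize(im[196:336,157:337],None,fx=4,fy=4,interpolation=cv2.INTER_CUBIC)
cv2.imwrite(f"pics/scene6.png",im)
E
```

```text
t: 7.75
tool_pos: [0.5049, -0.0921, 0.0698]
tcp_rot: [-0.116, 0.993, -0.0, -0.0]
contact_force: [-3.8, -0.3, 1.7]
opening: -0.002
shift tool mm [-55.8  -0.8   2.7]
turn [-0.0002 -0.0002  0.0023]
t 7.75 tip tray [-75.8   2.7  44.8] F tray [-3.7  0.6  1.7] open -0.0
```

View pics/scene6.png

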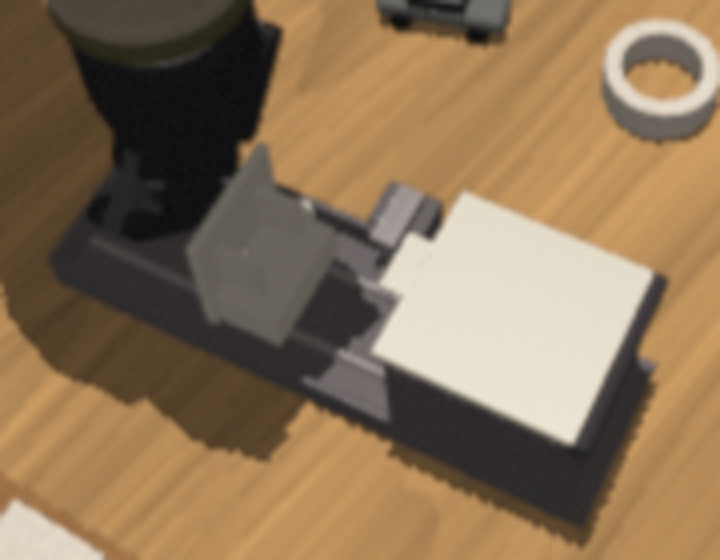

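```bash
python3 -m crank '[{"twist":[0,0,0],"linear":[-0.01,0,0],"hand":1},{"twist":[0,0,0],"linear":[-0.01,0,0],"hand":1},{"twist":[0,0,0],"linear":[-0.01,0,0],"hand":1},{"twist":[0,0,0],"linear":[0,0,0],"hand":1}]'; python3 go.py -14 2 44;python3 -m crank '[{"twist":[0,0,0],"linear":[-0.01,0,0],"hand":1},{"twist":[0,0,0],"linear":[-0.01,0,0],"hand":1},{"twist":[0,0,0],"linear":[-0.008,0,0],"hand":1},{"twist":[0,0,0],"linear":[0,0,0],"hand":1}]'; python3 go.py -14 2 44
```

```text
t: 8.3
tool_pos: [0.5326, -0.0853, 0.0692]
tcp_rot: [-0.116, 0.993, 0.0, -0.001]
contact_force: [-6.1, -1.7, 4.5]
opening: -0.002
shift tool mm [-33.2  -1.    0.1]
turn [ 0.0003 -0.0024  0.0021]
t 8.3 tip tray [-47.3   3.   44.2] F tray [-6.3 -0.3  4.5] open -0.0
t: 8.8
tool_pos: [0.5588, -0.079, 0.069]
tcp_rot: [-0.116, 0.993, 0.0, -0.002]
contact_force: [-8.1, -1.0, 4.9]
opening: -0.001
shift tool mm [-6.3 -1.1  0. ]
turn [ 0.0006 -0.0042  0.002 ]
t 8.8 tip tray [-20.4   3.1  44. ] F tray [-8.1  0.9  4.9] open -0.0
```

```bash
python3 -m crank '[{"twist":[0,0,0],"linear":[-0.005,0,0],"hand":1},{"twist":[0,0,0],"linear":[-0.004,0,0],"hand":1},{"twist":[0,0,0],"linear":[0,0,0],"hand":1},{"twist":[0,0,0],"linear":[0,0,0],"hand":1}]'; python3 go.py -14 2 44
python3 - <<'E'
from fit import *
for n in("scene","top"):
    c=vision.capture(n)
    im=np.ascontiguousarray(c["img"][:,:,::-1])
    cv2.imwrite(f"pics/{n}7f.png",im)
    if n=="scene":im=cv2.resize(im[196:336,157:337],None,fx=4,fy=4,interpolation=cv2.INTER_CUBIC)
    cv2.imwrite(f"pics/{n}7.png",im)
E
```

```text
t: 9.3
tool_pos: [0.5668, -0.0771, 0.069]
tcp_rot: [-0.116, 0.993, 0.0, -0.003]
contact_force: [-8.4, -0.9, 4.8]
opening: -0.002
shift tool mm [ 1.9 -1.1  0. ]
turn [ 0.0007 -0.0052  0.0018]
t 9.3 tip tray [-12.2   3.1  44. ] F tray [-8.4  1.   4.8] open -0.0
```

View pics/scene7.png

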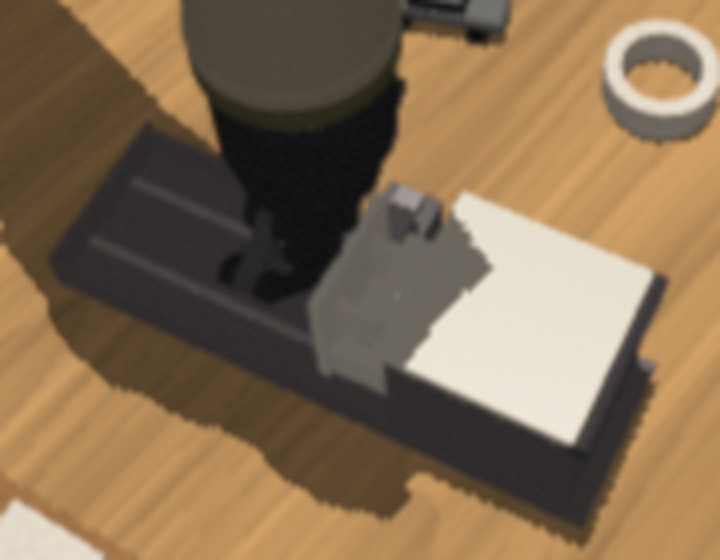

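View pics/top7.png

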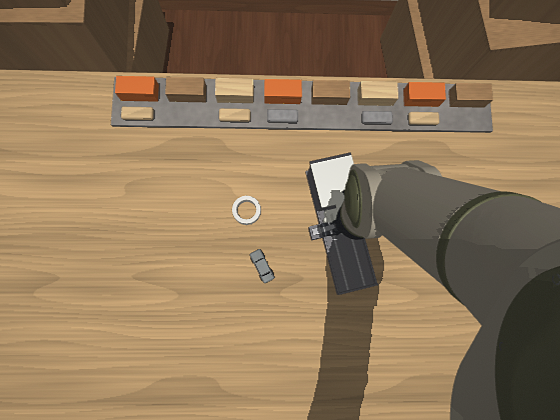

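```bash
python3 - <<'E'
from fit import *
p=np.load('p.npy');c=vision.capture("scene")
for uv in [(157+187/4,196+245/4),(157+312/4,196+300/4)]:
    print(((unproj(c,uv,.082)-[p[0],p[1],0])@R.from_euler('z',p[2]).as_matrix()).round(4))
E
python3 go.py
```

```text
[-0.0644 -0.0314  0.082 ]
[ 0.0002 -0.0302  0.082 ]
turn [ 0.0007 -0.0052  0.0017]
t 9.45 tip tray [-12.2   3.1  44. ] F tray [-9.6  1.6  5.4] open 0.0
```

```bash
python3 -c "
from plant import env
env.close_job()"
```

```text
the job is handed in; nothing more can be done
```

The lid is shut and the pusher is held back past its pawl, in that order. I handed the job in at about 9.5 s of the 42 s allowed.

- **Lid:** I pressed it down near its front edge with closed fingertips until it met a hard stop, at up to about 27 N with the tip at 93 mm against the 94 mm expected. After I lifted off, the camera showed it lying level and staying shut.
- **Pusher:** I pushed it back and the fingers are still holding it. The scene image gives about 64 mm of travel and the fingertip movement gives about the same. That is past the 52 mm click and short of the 70 mm stop. The steady push is about 8.4 to 9.6 N, which fits the return spring at that travel. I did not see the pawl's 10 to 12 N peak, because force was only read between moves.
- **Other things on the counter:** the model car and tape roll look undisturbed in the last pictures. The arm hid the two car boxes in the last top view, so I did not check them at the end, but the fingers never worked near them.

In the early pose fit two corner readings were off by 2 to 3 pixels. The wrist view then disagreed by about 3 mm across the tray, and I shifted my aim 2 mm sideways for that.

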